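# Set both cake tallies to their posts

### The job

Before the cake shop opens, set both tallies on the counter: with a fingertip, flick each white star wheel anticlockwise (seen from above), click by click, until its long ball-ended arm points at the brass post of its own stand, and do not run it past the post. Pick nothing up, and leave the stands, the cakes and everything else where they are.

Things in the scene. Friction and masses are not known exactly. Their poses are not given: they have to be found in the camera images.
- tally_left: the left tally stand (+y side), loose but heavy (about 1.9 kg). Origin: centre of its underside, on the vertical wheel axis; own z up, own x points from the axis to its brass post. Dark steel foot, 140 mm across, 14 mm thick, with a tongue to the post. A sprung roller under the wheel, on the post's side, up to 36 mm above the table, makes the clicks.
- tally_left_hub (a point): on the wheel axis at mid height of the arms, 54 mm above the table. Flat white star wheel: hub radius 18 mm, six straight arms 60 degrees apart, 7 mm thick, 45 to 63 mm above the table, tips 56 mm from the axis (the long one see ball). Between the arms, beyond 30 mm from the axis, it is open down to 38 mm above the table: shut fingertips can dip in between two arms.
- tally_left_wheel (a joint): wheel turn, rad, growing anticlockwise from above; 0 = long arm at the post. A click is 1.047; it rests on whole clicks (an arm along the stand's -x), at the start -1, -2 or -3 clicks (very rarely poised halfway between two). Leaving a click takes 0.16 N m (3 to 5 N at an arm); pushed past 0.52 it springs on to the next, less and it springs back. Stop at -3.6; it can overrun 0.
- tally_left_ball (a point): centre of the 18 mm ball at the end of the one long arm, 64 mm from the wheel axis (outer edge 73 mm), 54 mm above the table; turns with the wheel
- tally_left_post (a point): on the centre line of the brass post (10 mm thick, 14 mm ball on top, 75 mm high), 92 mm from the wheel axis, 54 mm above the table
- tally_right: the right tally stand (-y side), loose but heavy (about 1.9 kg). Origin: centre of its underside, on the vertical wheel axis; own z up, own x points from the axis to its brass post. Dark steel foot, 140 mm across, 14 mm thick, with a tongue to the post. A sprung roller under the wheel, on the post's side, up to 36 mm above the table, makes the clicks.
- tally_right_hub (a point): on the wheel axis at mid height of the arms, 54 mm above the table. Flat white star wheel: hub radius 18 mm, six straight arms 60 degrees apart, 7 mm thick, 45 to 63 mm above the table, tips 56 mm from the axis (the long one see ball). Between the arms, beyond 30 mm from the axis, it is open down to 38 mm above the table: shut fingertips can dip in between two arms.
- tally_right_wheel (a joint): wheel turn, rad, growing anticlockwise from above; 0 = long arm at the post. A click is 1.047; it rests on whole clicks (an arm along the stand's -x), at the start -1, -2 or -3 clicks (very rarely poised halfway between two). Leaving a click takes 0.16 N m (3 to 5 N at an arm); pushed past 0.52 it springs on to the next, less and it springs back. Stop at -3.6; it can overrun 0.
- tally_right_ball (a point): centre of the 18 mm ball at the end of the one long arm, 64 mm from the wheel axis (outer edge 73 mm), 54 mm above the table; turns with the wheel
- tally_right_post (a point): on the centre line of the brass post (10 mm thick, 14 mm ball on top, 75 mm high), 92 mm from the wheel axis, 54 mm above the table
- cupcake: loose cupcake in a paper case, 58 mm across, 71 mm high, between the stands; a bystander. Origin at the centre of its underside
- tart: loose small tart on a gold board, 84 mm across, 37 mm high, between the stands, farther off; a bystander. Origin at the centre of its underside
- dome_cake: loose yellow domed cake on a gold board, 124 mm across, 65 mm high, beyond the stands; a bystander. Origin at the centre of its underside
- slate_flag: loose blank black card on a steel foot, 85 mm wide, 90 mm high, beyond the left stand; a bystander. Origin at the centre of its underside
- mug: loose white mug, 72 mm across, 85 mm high, far left; a bystander. Origin at the centre of its underside
- jar: loose amber jar, 64 mm across, 90 mm high, left; a bystander. Origin at the centre of its underside
- board_stack: loose stack of gold cake boards, 100 mm across, 19 mm high, right; a bystander. Origin at the centre of its underside
- spatula: loose spatula, 200 mm long, lying beyond the right stand; a bystander. Origin on its length, on the underside

How it is judged:
By the outcome, as a careful person would: the job done as asked, in the order asked, and still so for the second after the job is handed in, with the robot touching nothing.
It also fails if it takes over 61 s, if anything falls off the work surface, if the arm or the gripper's body presses on something with over 40 N, if the wrist force passes 120 N, or if a joint passes its speed limit or range.

### The arm

A 6-joint arm with a two-finger parallel gripper is mounted at the origin on the work surface. World frame = base frame: x ahead of the robot, y to its left, z up, the work surface at z = 0. Lengths are in mm, angles in degrees, forces in N, time in s.
With the tool pointing down it reaches from about 350 to 1000 mm from the base axis. Payload 7.1 kg.
Tool frame: the origin (TCP) lies on the front face of the gripper's body, between the roots of the fingers; the fingertips stand 73 mm ahead of it and the grasp point (between the pads) lies 54 mm ahead of it (arm.finger_overhang is the distance from the TCP to the fingertips, in mm); z points along the fingers, y is the line along which they close (so a half turn about z gives the same grasp; the last joint's range is limited). The gripper opens to 85 mm and grips with 20 to 120 N. Pads are 22 mm wide; open, the fingers measure 114 mm over their backs; the gripper's body (76 mm by 85 mm) begins 54 mm behind the grasp point. The pads swing forward as they close: fully open they stand 13 mm farther back than shut.
Start: joints at [70.073, 24.242, 93.386, -0, 62.372, -1.089], TCP at [201.785, 591.513, 303.919] pointing down, gripper open.
Joint ranges: [-172.04, 172.04], [-51.8, 120.97], [4.93, 147.93], [-75.15, 255.16], [6.16, 154.13], [-145.62, 145.62]. Speed limits (degrees/s): [136.94, 136.94, 172.46, 180, 180, 180].

### API

Orientations are given as a 3x3 rotation matrix whose columns are the frame's x, y, z axes.
In Python, from workcell import arm gives the robot as it stands.
- The arm moves only by the tool tcp_steps, called after ">>>" as name(argument=value, ...), one argument or row to a line, values as JSON. Schema: {"type":"object","properties":{"segments":{"type":"array","items":{"type":"array","items":{"type":"array","items":{"type":"number"},"minItems":5,"maxItems":5},"minItems":1,"maxItems":12},"minItems":1,"maxItems":1},"clamp_n":{"type":"number"},"only":{"type":"string"},"quiet":{"type":"boolean"},"lines":{"type":"string"}},"required":["segments"],"additionalProperties":false}. segments is a list that holds a single list of rows (three levels of brackets), with 1 to 12 rows, each of 5 numbers: the opening from 0.0 (shut) to 1.0 (fully open), then dx, dy, dz in a scale on which 1.0 is 750 mm, then a turn about the tool's z in parts of the range, where 1.0 means 180 degrees; each row is the pose to reach, as a shift and turn from the pose commanded when the call began, along the tool's axes at that moment; what a row does not reach only later rows make up. A row lasts 1/12 s, in which the tool goes at most 41.7 mm and 7.16 degrees, less where a joint would pass 70% of its speed; a pose out of reach is approached as far as the arm can. The fingers move at their own pace and stop on an object; clamp_n is the grip in N (left out, the last holds). Time passes only in rows, so rows that do not move let the fingers close. The tool returns the time, the measured TCP pose, the force, the opening and the grip force at its end. only (a regular expression) keeps the lines of the reply that match it, lines (a string "A,B") keeps lines A to B, and quiet returns only ok. Shift and turn numbers lie between -1 and 1, and a call with a number outside is refused. Input that does not fit is refused with a message, and nothing moves.
- arm.get_obs(): the state, without advancing time (a new reading comes with each control period).
- arm.read_camera(name): name is "side" or "top"; returns a dict with "img" (384x512x3 uint8, blue, green, red), "camera_matrix" (3x3 intrinsics, pixels), "R" (3x3) and "t" (3): a world point X has camera coordinates R X + t. Camera axes: x right, y down, z forward; pixel columns grow to the right and rows downward; lengths in mm; the calibration is good to about 2 mm. A picture is of the moment at which its call begins. There is no depth.
- arm.hand_in(): hands the job in; it is judged then, once.
The state is a dict: "time_s": time; "joints": joint angles; "joint_vel": joint speeds; "joint_torque": joint torques, N m; "tool_pos": TCP position; "eef_rot": TCP orientation; "contact_force": force on the tool from outside, world axes, zero at the start; "moment": the same for the moment, N m; "gripper_width": opening from 0.0 (shut) to 1.0 (fully open); "gripper_force": force on a finger pad.
Only numpy, scipy, OpenCV 4.12 (cv2) and the standard library are available. Lean on these libraries where they do the work, as an engineer would, in place of code of your own. Each camera call takes 0.05 s, during which the arm holds its last target. There are 200 camera calls.

## Working session

There is one attempt and no reset: what is moved stays moved. The work goes in short steps, Python scripts to look and compute and a tool call to move; the robot and the scene stay as the last step left them, time stands still between calls to the robot, and variables do not carry over. Pictures are saved under pics/ and viewed, at most 10 in all, crops included, and the job is handed in when it is done.

```bash
ls; mkdir -p pics; python3 - <<'E'
from workcell import arm
import cv2,numpy as np
for n in("top","side"):
    c=arm.read_camera(n); cv2.imwrite(f"pics/{n}0.png",c["img"]); np.savez(f"{n}0.npz",**c)
    print(n,c["camera_matrix"].tolist(),np.round(c["R"],4).tolist(),c["t"])
o=arm.get_obs();print(o["tool_pos"],np.round(o["eef_rot"],3).tolist(),o["time_s"],arm.finger_overhang)
E
```

```text
pics
workcell.py
top [[390.2453376467677, 0.0, 253.97091604170154], [0.0, 390.2453376467677, 186.76839682818851], [0.0, 0.0, 1.0]] [[-0.0086, -0.9999, 0.0074], [-0.9991, 0.0083, -0.0425], [0.0425, -0.0078, -0.9991]] [ -10.06707516  596.82170072 1279.55489715]
side [[394.3826861854561, 0.0, 254.4498255274614], [0.0, 394.3826861854561, 194.92810156327937], [0.0, 0.0, 1.0]] [[-0.9902, -0.1394, -0.0014], [-0.0908, 0.653, -0.7519], [0.1057, -0.7445, -0.6592]] [ 585.43454254  102.12719816 1134.91249715]
[201.66617818 591.17398592 303.2166943 ] [[-0.946, 0.323, -0.0], [0.323, 0.946, -0.001], [0.0, -0.001, -1.0]] 0.1 72.6
```

View pics/top0.png

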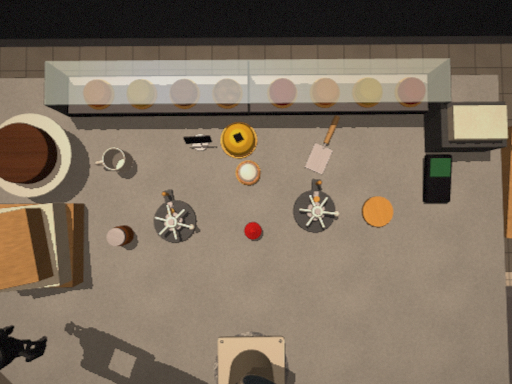

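View pics/side0.png

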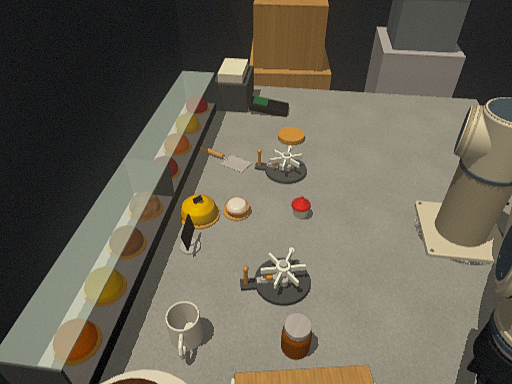

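The top view shows the left wheel near (171,222) with its post near (167,195), and the right wheel near (317,211) with its post near (318,184). Next I enlarge both and measure them.

```bash
cat > h.py <<'E'
import cv2,numpy as np
from workcell import arm
def ray(c,uv,z):
    d=c["R"].T@np.linalg.inv(c["camera_matrix"])@np.array([uv[0],uv[1],1.]); o=-c["R"].T@c["t"]
    return o+d*(z-o[2])/d[2]
def pix(c,X):
    q=c["camera_matrix"]@(c["R"]@np.asarray(X,float)+c["t"]); return q[:2]/q[2]
def look(n,boxes,out,s=7):
    """boxes: (u,v) centres, 56x56 px crops side by side"""
    c=arm.read_camera(n); im=c["img"]
    cr=[cv2.resize(im[v-28:v+28,u-28:u+28],None,fx=s,fy=s,interpolation=cv2.INTER_CUBIC) for u,v in boxes]
    cv2.imwrite(out,np.hstack(cr)); return c
def white(c,box,r=28,thr=140):
    u,v=box; m=np.zeros(c["img"].shape[:2],np.uint8)
    a=c["img"][v-r:v+r,u-r:u+r].astype(int); m[v-r:v+r,u-r:u+r]=((a.min(2)>thr)&(a.max(2)-a.min(2)<60))
    n,l,s,ce=cv2.connectedComponentsWithStats(m); k=1+np.argmax(s[1:,4]); return np.argwhere(l==k)[:,::-1]
def wheel(c,box,hub=None):
    """white pixels at z=58; prints angles/radius profile about hub"""
    P=np.array([ray(c,p,60)[:2] for p in white(c,box)])
    if hub is None: hub=cv2.minEnclosingCircle(P.astype(np.float32))[0]
    d=P-hub; r=np.hypot(*d.T); a=np.degrees(np.arctan2(d[:,1],d[:,0]))
    return P,np.array(hub),r,a
E
python3 - <<'E'
from h import *
B=[(173,212),(316,202)]
c=look("top",B,"pics/c1.png")
for b in B:
    P,h,r,a=wheel(c,b); print(len(P),h,P.mean(0))
    for lo in range(-180,180,15):
        m=(a>=lo)&(a<lo+15); print(lo,m.sum(),round(r[m].max()) if m.any() else 0,end=' | ')
    print()
    # post: brassy
E
```

```text
269 [489.01889038 239.8366394 ] [493.61130178 246.5996953 ]
-180 1 14 | -165 2 11 | -150 2 10 | -135 5 19 | -120 31 62 | -105 4 59 | -90 0 0 | -75 1 7 | -60 2 8 | -45 21 47 | -30 8 23 | -15 6 25 | 0 15 61 | 15 25 62 | 30 15 43 | 45 13 30 | 60 10 28 | 75 29 62 | 90 13 29 | 105 14 32 | 120 32 61 | 135 9 23 | 150 3 18 | 165 8 17 | 
290 [ 514.14093018 -219.64700317] [ 517.74603224 -216.80681309]
-180 17 47 | -165 12 49 | -150 4 11 | -135 1 9 | -120 2 12 | -105 34 63 | -90 7 59 | -75 4 16 | -60 8 20 | -45 8 54 | -30 23 52 | -15 5 21 | 0 11 27 | 15 23 61 | 30 22 58 | 45 12 37 | 60 15 33 | 75 27 63 | 90 7 21 | 105 5 19 | 120 27 56 | 135 9 54 | 150 4 16 | 165 3 14 |
```

View pics/c1.png

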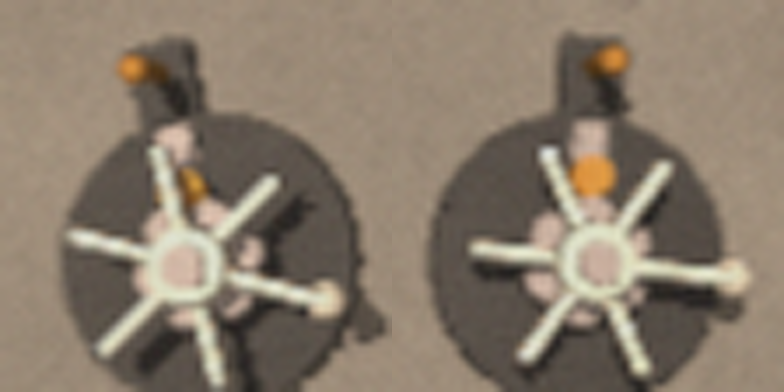

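The left wheel reads about -2 clicks. The right one looks poised halfway, at about -1.5. Now the exact numbers.

```bash
cat >> h.py <<'E'
def full(u,v,box): return ((u+.5)/7-.5+box[0]-28,(v+.5)/7-.5+box[1]-28)
def ang(d): return np.degrees(np.arctan2(d[1],d[0]))
def delta(xy,tip,yaw,seq=None):
    """world target of fingertip point -> dx,dy,dz,turn in current tool axes (yaw = world angle of tool y)"""
    o=arm.get_obs(); R=o["eef_rot"]; d=np.array([*xy,tip+arm.finger_overhang])-o["tool_pos"]
    y0=ang(R[:2,1]); t=-(yaw-y0)
    return np.round([*(R.T@d),(t+180)%360-180],1)
E
python3 - <<'E'
from h import *
c={k:v for k,v in np.load("top0.npz").items()}
for n,B,h,b,p in [("L",(173,212),(184,265),(325,299),(133,69)),("R",(316,202),(207,262),(343,276),(221,59))]:
    H=ray(c,full(*h,B),63); b=ray(c,full(*b,B),58); p=ray(c,full(*p,B),70)
    print(n,"hub",H.round(1),"ball",np.hypot(*(b-H)[:2]),ang(b-H),"post",np.hypot(*(p-H)[:2]),ang(p-H))
    d={k:v for k,v in np.load("side0.npz").items()}; print(pix(d,H))
H=None
E
```

```text
L hub [487.  249.3  63. ] ball 64.94093484389929 -104.43369457097782 post 91.2440708667224 13.670220195313918
[282.56879179 266.18493346]
R hub [ 515.8 -214.8   63. ] ball 63.21254126314347 -96.37700051933781 post 92.09384304512598 -4.103649147262042
[285.95886753 155.01335628]
```

```bash
python3 - <<'E'
from h import *
H=np.array([487,249.3]); a=np.radians(164.5)
print(delta(H+50*np.array([np.cos(a),np.sin(a)]),120,-15.5))
E
```

```text
[-330.5 -234.3  111.    86.7]
```

Units first: shifts go in shares of 750 mm and turns go in shares of 180 degrees. So -330.5 mm / 750 = -0.4407, -120 mm / 750 = -0.16, 84 degrees / 180 = 0.4667.

>>> tcp_steps(
  segments=[
    [[0, -0.0373, -0.0267, 0, 0.0389], [0, -0.0747, -0.0533, 0.0133, 0.0778], [0, -0.112, -0.08, 0.0267, 0.1167], [0, -0.1493, -0.1067, 0.04, 0.1556], [0, -0.1867, -0.1333, 0.0533, 0.1944], [0, -0.224, -0.16, 0.0667, 0.2333], [0, -0.2613, -0.1867, 0.08, 0.2722], [0, -0.2987, -0.2133, 0.1, 0.3111], [0, -0.336, -0.24, 0.12, 0.35], [0, -0.3733, -0.2667, 0.1333, 0.3889], [0, -0.4107, -0.2907, 0.148, 0.4278], [0, -0.4407, -0.3124, 0.148, 0.4667]],
  ],
  clamp_n=30,
)

```text
time_s: 1.15
tool_pos: [439.1, 260.7, 191.0]
eef_rot: [[0.229, 0.974, -0.003], [0.974, -0.229, -0.002], [-0.002, -0.002, -1.0]]
contact_force: [-0.1, 0.5, -0.1]
gripper_width: -0.004
gripper_force: 0.0
```

>>> tcp_steps(
  segments=[
    [[0, 0, 0, 0, 0.015], [0, 0, 0, 0, 0.015], [0, 0, 0, 0, 0.015]],
  ],
)

```text
time_s: 1.4
tool_pos: [438.9, 262.8, 192.8]
eef_rot: [[0.267, 0.964, -0.0], [0.964, -0.267, -0.0], [-0.0, -0.0, -1.0]]
contact_force: [-0.6, 1.2, 0.8]
gripper_width: -0.002
gripper_force: 0.0
```

```bash
python3 - <<'E'
from h import *
H=np.array([487,249.3]); a=np.radians(164.5)
print(delta(H+50*np.array([np.cos(a),np.sin(a)]),120,-15.5),arm.get_obs()["gripper_width"],arm.get_obs()["joints"])
B=[(173,212)]; c=look("top",B,"pics/c2.png"); s=look("side",[(283,260)],"pics/c2s.png")
cv2.imwrite("pics/c2b.png",np.hstack([cv2.imread("pics/c2.png"),cv2.imread("pics/c2s.png")]))
E
```

```text
[-0.2 -0.1  0.2  0. ] -0.0018541128060630748 [2.95783426e+01 2.43884631e+01 1.11901971e+02 8.54633536e-03
 4.37292438e+01 4.50524171e+01]
```

View pics/c2b.png

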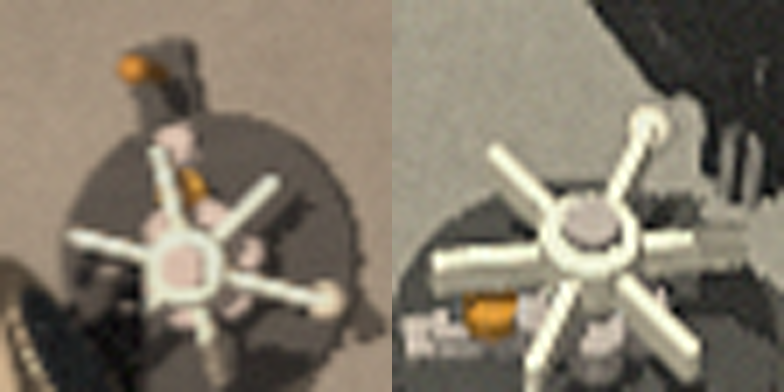

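The hand stands over the correct gap and the wheel has not moved (ball at (325,299) in the left half of the crop). Next I dip in.

Scaled: 73 mm / 750 = 0.0973, 60 mm / 750 = 0.08.

>>> tcp_steps(
  segments=[
    [[0, 0, 0, 0.0333, 0], [0, 0, 0, 0.06, 0], [0, 0, 0, 0.08, 0], [0, 0, 0, 0.0973, 0], [0, 0, 0, 0.0973, 0]],
  ],
)

```text
time_s: 1.92
tool_pos: [437.3, 263.2, 118.0]
eef_rot: [[0.265, 0.964, -0.003], [0.964, -0.265, -0.002], [-0.003, -0.003, -1.0]]
contact_force: [-0.5, -1.1, -0.2]
gripper_width: -0.003
gripper_force: 0.0
```

Scaled: -43.3 mm / 750 = -0.0577, -38.3 mm / 750 = -0.0511, -60 degrees / 180 = -0.3333.

>>> tcp_steps(
  segments=[
    [[0, -0.0059, 0.0003, 0, -0.0278], [0, -0.0116, 0.0011, 0, -0.0556], [0, -0.0172, 0.0023, 0, -0.0833], [0, -0.0228, 0.004, 0, -0.1111], [0, -0.0281, 0.0063, 0, -0.1389], [0, -0.0333, 0.0089, 0, -0.1667], [0, -0.0383, 0.012, 0, -0.1944], [0, -0.0428, 0.0156, 0, -0.2222], [0, -0.0472, 0.0195, 0, -0.25], [0, -0.0511, 0.0239, 0, -0.2778], [0, -0.0547, 0.0284, 0, -0.3056], [0, -0.0577, 0.0333, 0, -0.3333]],
  ],
)

```text
time_s: 2.92
tool_pos: [451.5, 215.2, 120.9]
eef_rot: [[-0.705, 0.709, 0.001], [0.709, 0.705, 0.0], [-0.0, 0.001, -1.0]]
contact_force: [0.3, -0.1, 0.2]
gripper_width: -0.001
gripper_force: 0.0
```

>>> tcp_steps(
  segments=[
    [[0, 0, 0, 0, 0], [0, 0, 0, 0, 0]],
  ],
)

```text
time_s: 3.08
tool_pos: [451.6, 215.2, 120.6]
eef_rot: [[-0.699, 0.715, 0.001], [0.715, 0.699, 0.0], [-0.0, 0.001, -1.0]]
contact_force: [-0.2, -0.1, 1.0]
gripper_width: -0.001
gripper_force: 0.0
```

```bash
python3 - <<'E'
from h import *
c=look("top",[(173,212)],"pics/c2.png"); s=look("side",[(283,260)],"pics/c2s.png")
cv2.imwrite("pics/c3.png",np.hstack([cv2.imread("pics/c2.png"),cv2.imread("pics/c2s.png")]))
E
```

```text
(no output)
```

View pics/c3.png

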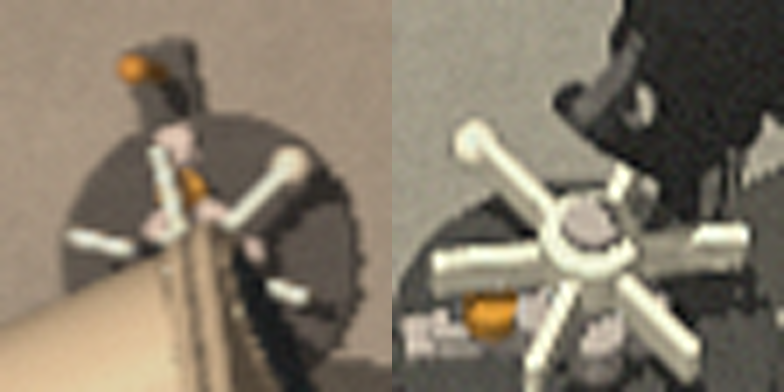

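One click is done: the ball is now at (291,163) in the top crop, one short of the post, and the stand has not moved. The tool frame turned with the sweep, so the same sweep again gives the second click.

Scaled: -43.3 mm / 750 = -0.0577, -41 mm / 750 = -0.0547, -60 degrees / 180 = -0.3333.

>>> tcp_steps(
  segments=[
    [[0, -0.0059, 0.0003, 0, -0.0278], [0, -0.0116, 0.0011, 0, -0.0556], [0, -0.0172, 0.0023, 0, -0.0833], [0, -0.0228, 0.004, 0, -0.1111], [0, -0.0281, 0.0063, 0, -0.1389], [0, -0.0333, 0.0089, 0, -0.1667], [0, -0.0383, 0.012, 0, -0.1944], [0, -0.0428, 0.0156, 0, -0.2222], [0, -0.0472, 0.0195, 0, -0.25], [0, -0.0511, 0.0239, 0, -0.2778], [0, -0.0547, 0.0284, 0, -0.3056], [0, -0.0577, 0.0333, 0, -0.3333]],
  ],
)

```text
time_s: 4.18
tool_pos: [499.6, 201.5, 120.0]
eef_rot: [[-0.968, -0.253, -0.0], [-0.253, 0.968, -0.0], [0.0, -0.0, -1.0]]
contact_force: [-0.1, -1.1, -0.3]
gripper_width: -0.001
gripper_force: 0.0
```

>>> tcp_steps(
  segments=[
    [[0, 0, 0, 0, 0], [0, 0, 0, 0, 0], [0, 0, 0, 0, 0]],
  ],
)

```text
time_s: 4.43
tool_pos: [499.1, 201.3, 119.9]
eef_rot: [[-0.969, -0.247, -0.0], [-0.247, 0.969, -0.0], [0.0, -0.0, -1.0]]
contact_force: [0.1, -0.0, 0.5]
gripper_width: 0.004
gripper_force: 0.0
```

```bash
python3 - <<'E'
from h import *
c=look("top",[(173,212)],"pics/c2.png"); s=look("side",[(283,260)],"pics/c2s.png")
cv2.imwrite("pics/c4.png",np.hstack([cv2.imread("pics/c2.png"),cv2.imread("pics/c2s.png")]))
a=np.radians(284.5); print(delta(np.array([487,249.3])+50*np.array([np.cos(a),np.sin(a)]),47,104.5))
E
```

```text
[-0.3 -0.4  0.3 -0.1]
```

View pics/c4.png

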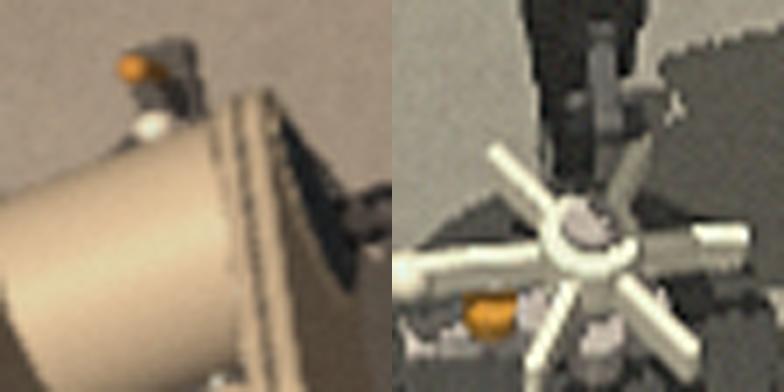

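The long arm now points at the left post, with the ball beside it at (152,126). Now lift out and head for the right stand.

Scaled: -80 mm / 750 = -0.1067, -50 mm / 750 = -0.0667.

>>> tcp_steps(
  segments=[
    [[0, 0, 0, -0.0267, 0], [0, 0, 0, -0.0667, 0], [0, 0, 0, -0.1067, 0], [0, 0, 0, -0.1067, 0]],
  ],
)

```text
time_s: 4.87
tool_pos: [501.8, 202.2, 204.8]
eef_rot: [[-0.969, -0.248, 0.007], [-0.248, 0.969, 0.003], [-0.008, 0.001, -1.0]]
contact_force: [1.3, -0.6, 0.5]
gripper_width: -0.004
gripper_force: 0.0
```

```bash
python3 - <<'E'
from h import *
a=np.radians(174.5); print(delta(np.array([515.8,-214.8])+50*np.array([np.cos(a),np.sin(a)]),120,-5.5),arm.get_obs()["joints"])
E
```

```text
[ 137.2 -390.4   10.8  109.9] [ 2.06849087e+01  2.51506795e+01  1.08144532e+02 -1.15064349e-03
  4.62501180e+01 -8.37017298e+01]
```

Scaled: -388 mm / 750 = -0.5173, -357 mm / 750 = -0.476, 84 degrees / 180 = 0.4667.

>>> tcp_steps(
  segments=[
    [[0, 0.0147, -0.0427, 0, 0.0389], [0, 0.0293, -0.0853, 0, 0.0778], [0, 0.044, -0.128, 0, 0.1167], [0, 0.0587, -0.1707, 0, 0.1556], [0, 0.0733, -0.2133, 0, 0.1944], [0, 0.088, -0.256, 0, 0.2333], [0, 0.104, -0.2987, 0, 0.2722], [0, 0.12, -0.344, 0, 0.3111], [0, 0.136, -0.388, 0, 0.35], [0, 0.152, -0.432, 0, 0.3889], [0, 0.168, -0.476, 0, 0.4278], [0, 0.1813, -0.5173, 0.0107, 0.4667]],
  ],
)

```text
time_s: 5.87
tool_pos: [464.6, -210.5, 192.7]
eef_rot: [[-0.342, 0.94, 0.002], [0.94, 0.342, -0.001], [-0.002, 0.001, -1.0]]
contact_force: [1.8, -0.1, -0.4]
gripper_width: 0.004
gripper_force: 0.0
```

>>> tcp_steps(
  segments=[
    [[0, 0, 0, 0, 0.0389], [0, 0, 0, 0, 0.0778], [0, 0, 0, 0, 0.1167], [0, 0, 0, 0, 0.1444], [0, 0, 0, 0, 0.1444], [0, 0, 0, 0, 0.1444]],
  ],
)

```text
time_s: 6.37
tool_pos: [464.6, -208.3, 191.7]
eef_rot: [[0.094, 0.996, -0.0], [0.996, -0.094, 0.0], [0.0, -0.0, -1.0]]
contact_force: [0.4, -0.1, -0.4]
gripper_width: -0.002
gripper_force: 0.0
```

```bash
python3 - <<'E'
from h import *
a=np.radians(174.5); print(delta(np.array([515.8,-214.8])+50*np.array([np.cos(a),np.sin(a)]),120,-5.5),arm.get_obs()["joints"])
# is the left still set? right still poised?
c=look("top",[(173,212),(316,202)],"pics/c5.png")
E
```

```text
[-1.6  1.6 -0.9  0.1] [-2.54896077e+01  2.43258696e+01  1.12239085e+02 -6.49413474e-04
  4.34562792e+01 -2.00681494e+01]
```

View pics/c5.png

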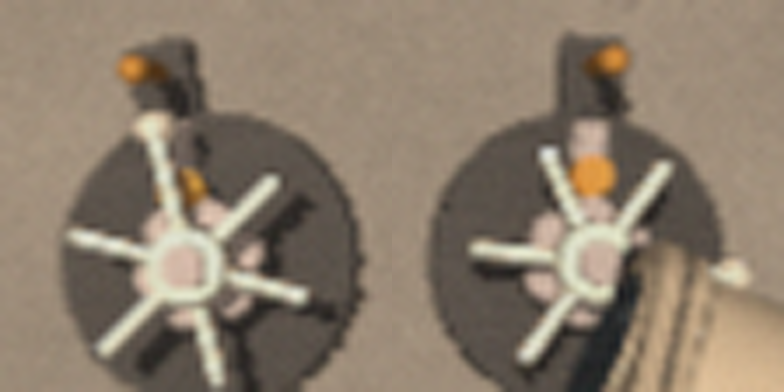

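The left tally is set, with the ball at (152,126) in line with the post. The right one is still poised, with its arms on either side of the post. Next I dip in and sweep half a click, 30 degrees.

Scaled: 72 mm / 750 = 0.096, -1.6 mm / 750 = -0.0021.

>>> tcp_steps(
  segments=[
    [[0, -0.0021, 0.0021, 0.0267, 0], [0, -0.0021, 0.0021, 0.0533, 0], [0, -0.0021, 0.0021, 0.0773, 0], [0, -0.0021, 0.0021, 0.096, 0], [0, -0.0021, 0.0021, 0.096, 0]],
  ],
)

```text
time_s: 6.83
tool_pos: [464.9, -209.4, 117.6]
eef_rot: [[0.094, 0.996, -0.004], [0.996, -0.094, 0.002], [0.002, -0.004, -1.0]]
contact_force: [-0.8, 0.8, -0.4]
gripper_width: -0.003
gripper_force: 0.0
```

>>> tcp_steps(
  segments=[
    [[0, -0.0059, 0.0003, 0, -0.0278], [0, -0.0116, 0.0011, 0, -0.0556], [0, -0.0172, 0.0023, 0, -0.0833], [0, -0.0228, 0.004, 0, -0.1111], [0, -0.0281, 0.0063, 0, -0.1389], [0, -0.0333, 0.0089, 0, -0.1667], [0, -0.0333, 0.0089, 0, -0.1667], [0, -0.0333, 0.0089, 0, -0.1667], [0, -0.0333, 0.0089, 0, -0.1667]],
  ],
)

```text
time_s: 7.58
tool_pos: [470.5, -235.5, 120.3]
eef_rot: [[-0.412, 0.911, 0.0], [0.911, 0.412, -0.0], [-0.0, 0.0, -1.0]]
contact_force: [0.1, -0.2, -0.3]
gripper_width: -0.001
gripper_force: 0.0
```

```bash
python3 - <<'E'
from h import *
c=look("top",[(316,202)],"pics/c2.png"); s=look("side",[(286,155)],"pics/c2s.png")
cv2.imwrite("pics/c6.png",np.hstack([cv2.imread("pics/c2.png"),cv2.imread("pics/c2s.png")]))
a=np.radians(204.5); print(delta(np.array([515.8,-214.8])+50*np.array([np.cos(a),np.sin(a)]),47,24.5))
E
```

```text
[-0.  -0.1  0.5 -0.1]
```

View pics/c6.png

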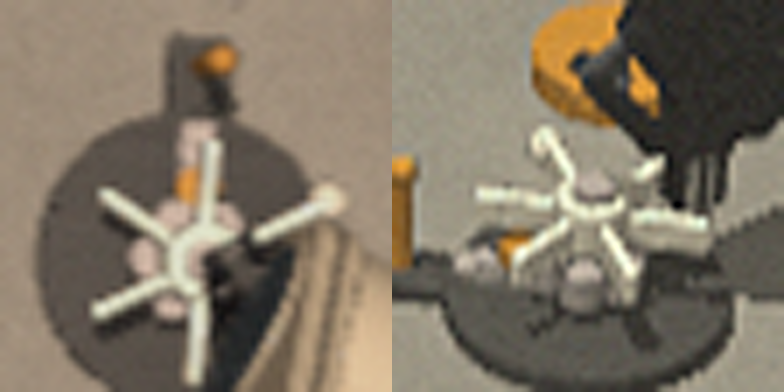

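It is now at -1 click: the ball at (330,197) is 60 degrees short of the post and an arm lies towards it. One more full click.

Scaled: -43.3 mm / 750 = -0.0577, -41 mm / 750 = -0.0547, -60 degrees / 180 = -0.3333.

>>> tcp_steps(
  segments=[
    [[0, -0.0059, 0.0003, 0, -0.0278], [0, -0.0116, 0.0011, 0, -0.0556], [0, -0.0172, 0.0023, 0, -0.0833], [0, -0.0228, 0.004, 0, -0.1111], [0, -0.0281, 0.0063, 0, -0.1389], [0, -0.0333, 0.0089, 0, -0.1667], [0, -0.0383, 0.012, 0, -0.1944], [0, -0.0428, 0.0156, 0, -0.2222], [0, -0.0472, 0.0195, 0, -0.25], [0, -0.0511, 0.0239, 0, -0.2778], [0, -0.0547, 0.0284, 0, -0.3056], [0, -0.0577, 0.0333, 0, -0.3333]],
  ],
)

```text
time_s: 8.68
tool_pos: [511.2, -264.6, 119.9]
eef_rot: [[-0.996, 0.093, -0.0], [0.093, 0.996, 0.0], [0.0, 0.0, -1.0]]
contact_force: [0.3, 0.1, 0.4]
gripper_width: 0.0
gripper_force: 0.0
```

>>> tcp_steps(
  segments=[
    [[0, 0, 0, 0, 0], [0, 0, 0, 0, 0], [0, 0, 0, 0, 0], [0, 0, 0, -0.0267, 0], [0, 0, 0, -0.0667, 0], [0, 0, 0, -0.1133, 0], [0, 0, 0.04, -0.1467, 0], [0, 0, 0.08, -0.1733, 0]],
  ],
)

```text
time_s: 9.35
tool_pos: [517.1, -205.6, 252.3]
eef_rot: [[-0.995, 0.102, 0.002], [0.102, 0.995, -0.001], [-0.003, -0.001, -1.0]]
contact_force: [1.3, -0.2, 0.0]
gripper_width: -0.002
gripper_force: 0.0
```

```bash
python3 - <<'E'
from h import *
o=arm.get_obs(); print(o["tool_pos"],np.round(o["eef_rot"],2).tolist())
E
```

```text
[ 517.13241847 -205.56750318  252.2717072 ] [[-0.99, 0.1, 0.0], [0.1, 0.99, -0.0], [-0.0, -0.0, -1.0]]
```

Scaled: 200 mm / 750 = 0.2667, 180 mm / 750 = 0.24.

>>> tcp_steps(
  segments=[
    [[0, 0.02, 0.04, -0.0133, 0], [0, 0.04, 0.08, -0.0133, 0], [0, 0.06, 0.12, -0.0133, 0], [0, 0.08, 0.16, -0.0133, 0], [0, 0.1, 0.2, -0.0133, 0], [0, 0.12, 0.24, -0.0133, 0], [0, 0.1333, 0.2667, -0.0133, 0], [0, 0.1333, 0.2667, -0.0133, 0], [0, 0.1333, 0.2667, -0.0133, 0]],
  ],
)

```text
time_s: 10.1
tool_pos: [436.1, 4.5, 260.1]
eef_rot: [[-0.995, 0.096, 0.0], [0.096, 0.995, -0.0], [-0.0, -0.0, -1.0]]
contact_force: [1.7, -1.0, 0.7]
gripper_width: -0.002
gripper_force: 0.0
```

```bash
python3 - <<'E'
from h import *
c=look("top",[(173,212),(316,202)],"pics/c7.png")
s=arm.read_camera("side")
for n in("top","side"):
    i=np.load(n+"0.npz")["img"]; d=cv2.absdiff(i,(c if n=="top" else s)["img"]).max(2); 
    cv2.imwrite(f"pics/d_{n}.png",d)
cv2.imwrite("pics/full.png",cv2.resize(np.hstack([c["img"],s["img"]]),(800,300),interpolation=cv2.INTER_AREA))
a=cv2.imread("pics/c7.png"); b=cv2.imread("pics/full.png")
cv2.imwrite("pics/fin.png",np.vstack([cv2.resize(a,(600,300)).copy() if 0 else cv2.copyMakeBorder(cv2.resize(a,(600,300)),0,0,0,200,0),b]))
E
```

```text
(no output)
```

View pics/fin.png

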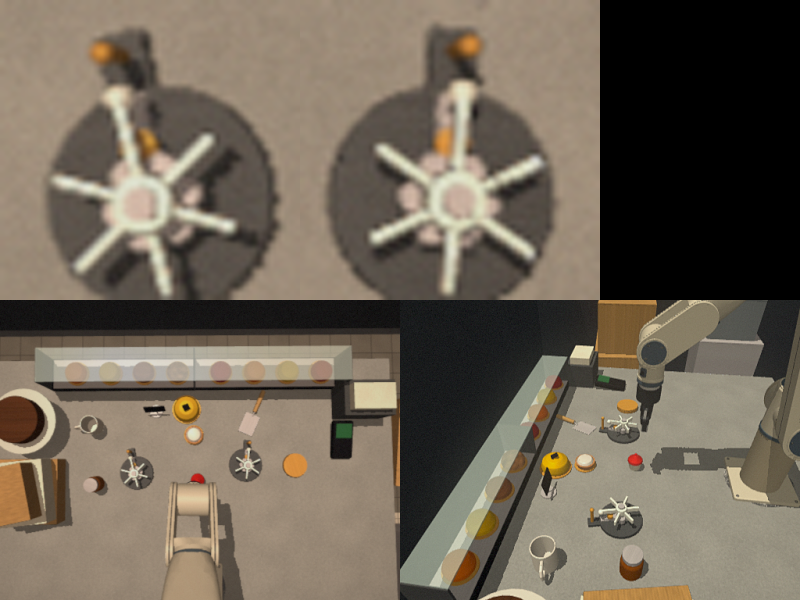

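Both long arms point at their posts, with the balls at (118,95) and (463,92) in line with the brass. The stands, cakes and everything else are where they were.

```bash
python3 -c "
from workcell import arm
print(arm.hand_in())"
```

```text
the job is handed in; nothing more can be done
None
```

Both tallies are set with their long arms at the posts, nothing else looks moved in the final pictures, and the job was handed in at about 10 s.

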